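# Index the flange carrier to the press station and lower the ratchet ram

### The arm

A 6-joint arm with a two-finger parallel gripper is mounted at the origin on the work surface. World frame = base frame: x ahead of the robot, y to its left, z up, the work surface at z = 0. Lengths are in m, angles in rad, forces in N, time in s.
With the tool pointing down it reaches from about 0.325 to 0.775 m from the base axis. Payload 5.5 kg.
Tool frame: the origin (TCP) lies midway between the tips of the shut fingers; the grasp point (between the pads) lies 19 mm behind it (arm.grip_depth is the distance from the TCP to the grasp point, in m); z points along the fingers, y is the direction in which the jaws open and shut (so a half turn about z gives the same grasp; the last joint's range is limited). The gripper opens to 85 mm and grips with 20 to 120 N. Pads are 22 mm wide; open, the fingers measure 114 mm over their backs; the gripper's body (76 mm by 85 mm) begins 54 mm behind the grasp point. The pads swing forward as they close: fully open they stand 13 mm farther back than shut.
Start: joints at [1.048, 0.091, 1.231, -0, 1.82, -0.057], TCP at [0.269, 0.536, 0.231] pointing down, gripper open.
Joint ranges: [-2.87, 2.87], [-0.86, 2.18], [0.17, 2.46], [-1.51, 4.65], [0.06, 2.69], [-2.65, 2.65]. Speed limits (rad/s): [2.57, 2.57, 3.01, 3.14, 3.14, 3.14].

### API

Orientations are given as a unit quaternion [w, x, y, z].
In Python, from station import arm, eyes, job gives the robot as it stands.
- The arm moves only by the tool step_arm, never from a script. Its argument "increments" is a list of rows, each a list of 6 numbers: the shift along the world's x, y, z in mm, then the turn, a rotation vector about the world's x, y, z in degrees. In form: [[dx, dy, dz, rx, ry, rz], ...]. A call has 1 to 20 rows; each row shifts and turns the commanded pose from where the row before left it; what a row does not reach is not made up. A row lasts 1/8 s, in which the tool goes at most 62.5 mm and 10.7 degrees, less where a joint would pass 70% of its speed; a pose out of reach is approached as far as the arm can. A call is refused whole if a number of a shift passes 62.5 or a number of a turn 10.7, either way. A call with a gripper value outside its range is refused whole. "hand" is the finger opening in mm, from 0 to 85.4, set as the call begins (left out, the last holds). The fingers move at their own pace and stop on an object; the grip force is fixed at half the most. Time passes only in rows, so rows that do not move let the fingers close. It gives the time, the measured TCP pose, the force and the opening at its end, in the units of the state.
- arm.read_state(): the state, without advancing time (a new reading comes with each control period).
- eyes.snapshot(name): name is "scene" or "top" or "wrist"; returns the picture (480x640x3 uint8, red, green, blue); there is no depth.
- eyes.get_calibration(name): a dict with "intrinsics" (3x3 intrinsics, pixels), "k1" (the pictures are not rectified: a ray, as slopes to the right and down, at radius r is drawn at 1 + k1 r^2 times it, then the intrinsics apply), "extrinsics" (4x4, takes a point from camera to world coordinates). Camera axes: x right, y up, looking along -z (the intrinsics and any distortion apply to the point x, -y, -z); pixel columns grow to the right and rows downward; lengths in m; the calibration is good to about 2 mm. A picture is of the moment at which its call begins: read the wrist's pose just before it. get_calibration takes no time and is no camera call; for the wrist camera it gives the pose at the moment of the call.
- job.hand_in(): hands the job in, once; it reports no verdict.
The state is a dict: "clock": time; "qpos": joint angles; "joint_vel": joint speeds; "tau": joint torques, N m; "eef_pos": TCP position; "eef_rot": TCP orientation; "wrist_force": force on the tool from outside, world axes, zero at the start; "moment": the same for the moment, N m; "grip_width": finger opening in m.
Only numpy, scipy, OpenCV 4.12 (cv2) and the standard library are available. Lean on these libraries where they do the work, as an engineer would, in place of code of your own. Each camera call takes 0.05 s, during which the arm holds its last target.

### The job

Lift the ram of the slide press by its T-handle until the pawl holds it high enough for the tube stub to pass, then push the carrier along its rail to the next station, the one under the ram, so that it clicks into its detent. Then trip the pawl with its thumb pad so that the ram comes down and rests on the stub, let everything go, and leave the other things on the bench where they are.

Things in the scene. Friction and masses are not known exactly. Their poses are not given: they have to be found in the camera images.
- jig: fixed slide jig (rail, column, guard). Origin on the bench top, z = 0, under the rail's centre line. Its x points across the rail from the robot's side to the back, y along the rail in the pushing direction, z up. Bed plate x -70 to 140, y -170 to 190, top at z 12 mm. Column plate at the back x 121 to 133, y 5 to 55, up to z 197 mm
- guard (a point): top centre of the fixed clear guard over the press station: see-through panel, jig x -67 to 67, y -45 to 105, z 158 (edge bars) to 170 mm, posts 10 mm square at x 62, y -39 and 99. A hand held upright behind the push plate strikes it before the carrier is home: lean the tool 35 to 45 degrees, hand trailing back towards -y
- press_station (a point): jig x 0, y 30, z 50 mm: where carrier_mark is when the carrier sits in the detent of the press station, the one under the ram. A further station lies 90 mm beyond in +y: not the one wanted
- carrier (a joint): carrier travel along jig y, m: 0 at the starting end (mark at jig y -100 mm), 0.130 in the press station's detent, 0.220 in the further station, 0.235 at the end stop. Starts anywhere from 0 to 0.06. Drags with about 2.5 N; riding on to the sprung ball, 30 to 45 mm before a station, needs about 5 to 10 N; the ball then pulls it home over the last 3 mm or so
- carrier_mark (a point): point on the carrier's top plate (z 50 mm) at the axis of the tube stub. The carrier is an aluminium plate 90 mm (x) by 100 mm (y, from -55 to +45 of the mark) on the rail, mass about 0.9 kg, carrying a steel flange 8 mm thick with an upright tube stub 40 mm diameter, top at z 88 mm
- push_plate (a point): on the rear (-y) face of the carrier's upright push plate, z 77.5 mm. The aluminium plate is 70 mm wide (x, central), 10 mm thick, and stands up to z 86 mm at the trailing end; its rear face is 55 mm behind carrier_mark and is the rearmost face; 25 mm free between plate and stub, but the flange (z 58) lies there
- ram (a joint): ram height, m: 0 at the lower stop, 0.066 at the top. It slides straight up and down in the column, weighs 0.5 kg and is damped (40 N s/m): when freed it sinks at about 0.1 m/s. It starts on tooth 0, 1 or 2. Above 0.027 its pad clears the stub, so the tooth at 0.036 or a higher one is needed; lower, it blocks the stub. Resting on the stub it reads 0.026
- ram_teeth (a point): centre of the ram's 18 mm square bar at pawl height (ram at 0). Teeth 7 mm deep on its -y face, every 12 mm: the pawl clicks past them as the ram rises and holds it at 0, 0.012, 0.024, 0.036, 0.048 or 0.060 (let go, it drops back to the last tooth passed)
- ram_handle (a point): centre of the T-handle on top of the ram's bar: round steel bar 15 mm diameter, 80 mm long along jig x, at jig x 105, y 30, z 222 mm with the ram at 0, rising with it. Free all round except for the 18 mm square bar below its middle
- pad_face (a point): centre of the underside of the ram's round rubber pad (36 mm diameter), which hangs on an arm from the bar over the rail at the press station; z 62 mm with the ram at 0
- pawl (a joint): angle of the sprung pawl, rad: 0 engaged, up to 0.45. It clicks out and in by itself as the ram rises. Pressing its thumb pad straight down takes the nose out of the teeth: free from about 0.25 (pad down 13 mm), 3 to 6 N; it springs back when let go. With the ram resting on the stub it reads about 0.04
- pawl_pivot (a point): the pawl's fixed pivot, jig x 105, y 5, z 125 mm; the axis is along jig x. The thumb pad's tail sticks out from it in -y
- pawl_pad (a point): centre of the top of the pawl's thumb pad, 20 mm (x) by 22 mm (y), at jig x 105, y -47, z 134 mm when engaged; 52 mm from the pivot and 9 mm above it. Free above and 100 mm free below. The raised T-handle stands 77 mm away in +y
- flange: loose oval exhaust flange, steel, 104 x 50 x 8 mm, lying flat on the bench in front of the rail; not part of the job, origin under its middle
- hammer: hammer, 270 mm long, lying on the bench beyond the rail's far (+y) end; not part of the job, origin under its middle
- coupler: short steel tube coupler, 48 mm across, 50 mm tall, standing on the jig's bed plate behind the rail, on the starting side; not part of the job, origin under its middle
- jar: small clear jar with dark lid, 52 mm across, 65 mm tall, standing on the bed plate behind the rail, on the far end; not part of the job, origin under its middle
- wrench: steel wrench, 200 mm long, lying behind the jig; not part of the job, origin under its middle
- grinder: blue angle grinder, about 290 mm long and 82 mm high, lying behind the jig; not part of the job, origin under its middle
- carton: open cardboard carton 100 x 130 x 50 mm, on the bench beyond the rail's starting end; not part of the job, origin under its middle

How it is judged:
By the outcome, as a careful person would: the job done as asked, in the order asked, and still so for the second after the job is handed in, with the robot touching nothing.
It also fails if it takes over 54 s, if anything falls off the work surface, if the arm or the gripper's body presses on something with over 40 N, if the wrist force passes 120 N, or if a joint passes its speed limit or range.

## Working session

There is one attempt and no reset: what is moved stays moved. The work goes in short steps, Python scripts to look and compute and a tool call to move; the robot and the scene stay as the last step left them, time stands still between calls to the robot, and variables do not carry over. Pictures are saved under pics/ and viewed, and the job is handed in when it is done.

Besides the shell and the picture viewer there is one more tool, called as name([rows], argument=value, ...), one row to a line, values as JSON. step_arm: Moves the arm, as the interface text tells. Its arguments: {"type":"object","properties":{"increments":{"type":"array"},"hand":{"type":"number"}},"required":["increments"]}

```bash
ls; mkdir -p pics; python3 - <<'E'
from station import arm, eyes, job
import cv2
print(arm.read_state())
for n in ["scene","top","wrist"]:
    c=eyes.get_calibration(n); print(n,c)
    cv2.imwrite(f"pics/{n}0.png",eyes.snapshot(n)[:,:,::-1])
E
```

```text
pics
{'clock': 0.0, 'qpos': array([ 1.04828861e+00,  9.18755115e-02,  1.23188954e+00,  1.43971569e-06,
        1.81979802e+00, -5.67178281e-02]), 'joint_vel': array([-9.44975391e-04,  2.22137813e-03,  2.53995853e-05,  7.67949600e-04,
       -8.47021363e-05,  8.17306723e-04]), 'tau': array([ 3.99567507e-03, -4.58720219e+01, -4.18035185e+01,  3.60498207e-04,
        1.11637669e-02,  7.17352151e-06]), 'eef_pos': array([0.26934695, 0.53583006, 0.23013883]), 'eef_rot': array([-2.82026179e-04,  2.30794989e-01,  9.73001903e-01, -9.43981218e-04]), 'wrist_force': array([-0.09596756, -0.14311073, -0.1665792 ]), 'moment': array([ 0.04971289, -0.05021835,  0.00447308]), 'grip_width': 0.08506640276091326}
scene {'intrinsics': array([[611.92469578,   0.        , 325.32455548],
       [  0.        , 611.92469578, 238.0220059 ],
       [  0.        ,   0.        ,   1.        ]]), 'k1': 0.016528080187773953, 'extrinsics': array([[ 0.56365834, -0.46620846,  0.68186432,  1.36228504],
       [ 0.82599898,  0.32199698, -0.46264849, -0.51886298],
       [-0.00386761,  0.82399491,  0.566584  ,  0.79864313
[... 292 characters left out ...]
.02667107,  0.9870208 , -0.15836225,  0.39043165],
       [-0.99952068,  0.02882197,  0.01130062,  0.00913946],
       [ 0.01571826,  0.15798494,  0.98731641,  1.42910895],
       [ 0.        ,  0.        ,  0.        ,  1.        ]])}
wrist {'intrinsics': array([[406.37199879,   0.        , 319.23010665],
       [  0.        , 406.37199879, 241.95023069],
       [  0.        ,   0.        ,   1.        ]]), 'k1': -0.046562049927799526, 'extrinsics': array([[ 0.44965854, -0.86138995, -0.23625104,  0.2096252 ],
       [ 0.89319869,  0.43310485,  0.12089787,  0.56721571],
       [-0.00181874, -0.26538188,  0.96414166,  0.37293638],
       [ 0.        ,  0.        ,  0.        ,  1.        ]])}
```

View pics/scene0.png

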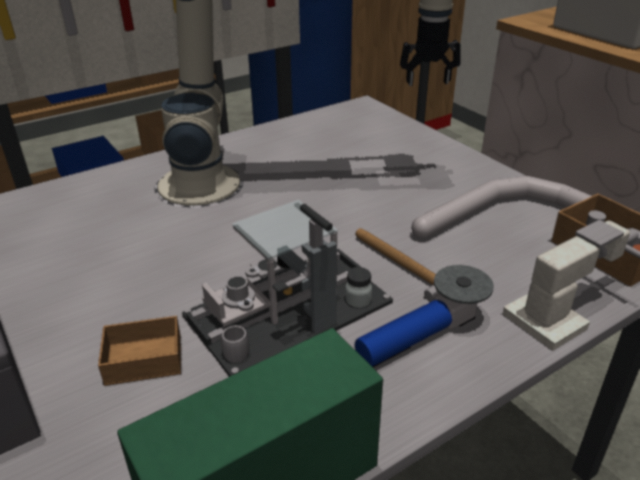

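View pics/top0.png

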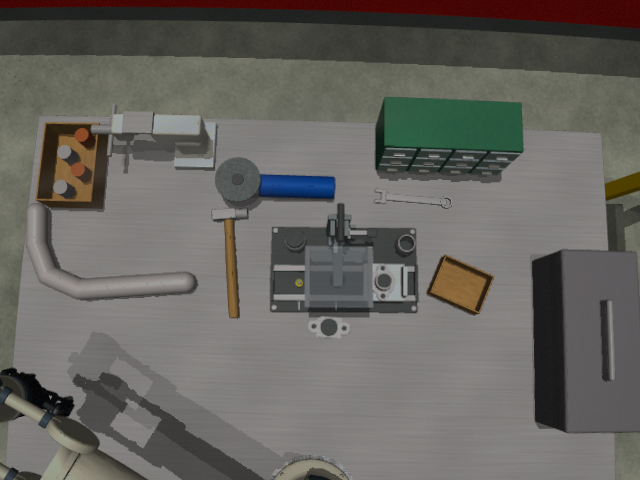

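View pics/wrist0.png

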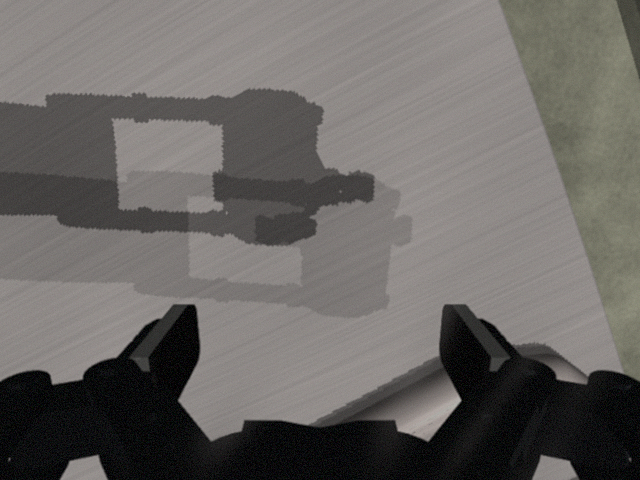

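The scene and top views show the jig nearly aligned with the world axes. The carrier is at its right (-y) end, around top px (385,282), and the T-handle is near (340,222). I'll zoom in next.

```bash
cat > h.py <<'E'
import numpy as np, cv2
from station import arm, eyes, job
def cal(n):
    c=eyes.get_calibration(n); return np.array(c["intrinsics"]),float(c["k1"]),np.array(c["extrinsics"])
def proj(n,P,c=None):
    K,k,E=c or cal(n); P=np.atleast_2d(P).astype(float)
    q=(P-E[:3,3])@E[:3,:3]; x=q[:,0]/-q[:,2]; y=-q[:,1]/-q[:,2]
    s=1+k*(x*x+y*y); return np.c_[K[0,0]*x*s+K[0,2],K[1,1]*y*s+K[1,2]]
def ray(n,uv,c=None):
    K,k,E=c or cal(n); uv=np.atleast_2d(uv).astype(float)
    d=np.c_[(uv[:,0]-K[0,2])/K[0,0],(uv[:,1]-K[1,2])/K[1,1]]; u=d.copy()
    for _ in range(30): u=d/(1+k*(u**2).sum(1,keepdims=True))
    r=np.c_[u[:,0],-u[:,1],-np.ones(len(u))]@E[:3,:3].T
    return E[:3,3],r/np.linalg.norm(r,axis=1,keepdims=True)
def onz(n,uv,z,c=None):
    o,r=ray(n,uv,c); return o+r*((z-o[2])/r[:,2])[:,None]
def tri(a,b):
    A=np.zeros((3,3));B=np.zeros(3)
    for n,uv,c in (a,b):
        o,r=ray(n,uv,c); M=np.eye(3)-np.outer(r[0],r[0]); A+=M;B+=M@o
    return np.linalg.solve(A,B)
E
python3 - <<'E'
import cv2
a=cv2.imread('pics/top0.png')[190:350,260:430]; cv2.imwrite('pics/topz.png',cv2.resize(a,None,fx=4.7,fy=3.75,interpolation=cv2.INTER_CUBIC)) if 0 else cv2.imwrite('pics/topz.png',cv2.resize(a,None,fx=3.5,fy=3.5,interpolation=cv2.INTER_CUBIC))
a=cv2.imread('pics/scene0.png')[190:390,170:400]; cv2.imwrite('pics/scz.png',cv2.resize(a,None,fx=3,fy=3,interpolation=cv2.INTER_CUBIC))
E
```

```text
(no output)
```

View pics/topz.png

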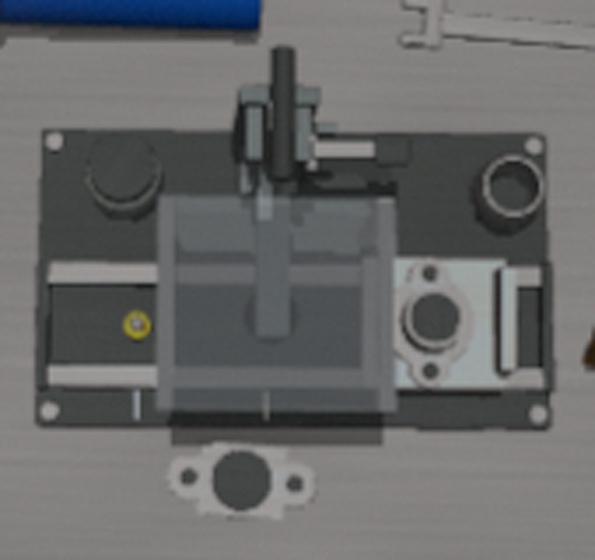

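View pics/scz.png

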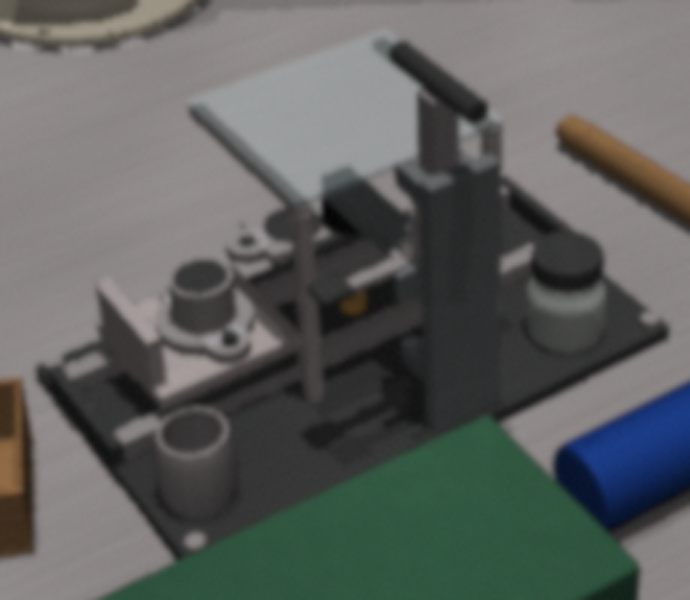

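```bash
python3 - <<'E'
from h import *
z2=lambda p:(np.array(p)+.5)/3.5-.5+np.array([260,190])
uv=z2([(42,129),(546,134),(552,429),(37,425)])
J=np.array([(140,190),(140,-170),(-70,-170),(-70,190)])/1e3
W=onz("top",uv,.012)[:,:2]
def fit(J,W):
    jc,wc=J.mean(0),W.mean(0); a=J-jc;b=W-wc
    th=np.arctan2((a[:,0]*b[:,1]-a[:,1]*b[:,0]).sum(),(a*b).sum())
    R=np.array([[np.cos(th),-np.sin(th)],[np.sin(th),np.cos(th)]]); return th,R,wc-R@jc
th,R,t=fit(J,W); print(np.degrees(th),t,((J@R.T+t)-W)*1e3)
np.savez('jig.npz',th=th,R=R,t=t)
def j2w(p): p=np.atleast_2d(p)/1e3; return np.c_[p[:,:2]@R.T+t,p[:,2]]
def w2j(P): P=np.atleast_2d(P); return np.c_[(P[:,:2]-t)@R,P[:,2]]*1e3
# carrier mark: tube top ring centre at z 88
print('stub jig',w2j(onz("top",z2([(435,320)]),.088)))
print('push plate top rear edge',w2j(onz("top",z2([(517,320)]),.086)))
print('handle top ends',[w2j(onz("top",z2([(284,48),(284,180)]),z)) for z in(.23,.242,.254)])
pts={'T':(105,30,222),'Tend-':(65,30,222),'Tend+':(145,30,222),'pawlpad':(105,-47,134),'guard':(0,30,170),'g1':(-67,-45,170),'g2':(67,-45,170),'g3':(67,105,170),'g4':(-67,105,170),'b1':(140,190,12),'b3':(-70,-170,12),'b2':(140,-170,12),'col':(133,5,197)}
s=cv2.imread('pics/scene0.png');
for k,p in pts.items():
    a=proj("top",j2w(p))[0];b=proj("scene",j2w(p))[0]
    print(k,a.round(1),b.round(1),'zoom',((a-[260,190])*3.5).round(),((b-[170,190])*3).round())
E
```

```text
1.151027523538138 [ 0.52768635 -0.07787208] [[ 0.23687507  0.18479422]
 [ 0.32275494 -0.64426897]
 [-0.03030562 -0.24481249]
 [-0.52932439  0.70428724]]
stub jig [[ -1.63531441 -78.77752782  88.        ]]
push plate top rear edge [[  -1.07383735 -133.93191146   86.        ]]
handle top ends [array([[148.77010799,  29.01688576, 230.        ],
       [ 67.68600682,  28.96160486, 230.        ]]), array([[145.92550338,  29.62467965, 242.        ],
       [ 65.65284574,  29.56995198, 242.        ]]), array([[143.08089876,  30.23247354, 254.        ],
       [ 63.61968467,  30.17829909, 254.        ]])]
T [340.1 224.3] [314.4 227.7] zoom [280. 120.] [433. 113.]
Tend- [340.1 243. ] [301.4 217.4] zoom [280. 185.] [394.  82.]
Tend+ [340.1 205.9] [328.1 238.5] zoom [280.  56.] [474. 145.]
pawlpad [372.  232.2] [278.4 284.6] zoom [392. 148.] [325. 284.]
guard [338.9 276.3] [282.9 225.7] zoom [276. 302.] [339. 107.]
g1 [373.4 307.3] [230.1 222.6] zoom [397. 410.] [180.  98.]
g2 [373.  246.2] [266.9 256.8] zoom [395. 197.] [291. 200.]
g3 [304.8 245.6] [336.5 228.8] zoom [157. 195.] [499. 116.]
g4 [304.2 306.8] [296.8 198.7] zoom [155. 409.] [380.  26.]
b1 [271.6 226.4] [392.2 297.7] zoom [ 41. 127.] [667. 323.]
b3 [417.5 312.2] [179.4 311. ] zoom [551. 428.] [ 28. 363.]
b2 [415.9 227.8] [231.2 377.6] zoom [546. 132.] [184. 563.]
col [351.1 214.1] [311.8 252.4] zoom [319.  84.] [426. 187.]
```

```bash
cat >> h.py <<'E'
_j=np.load('jig.npz');R=_j['R'];t=_j['t'];TH=float(_j['th'])
def j2w(p): p=np.atleast_2d(p)/1e3; return np.c_[p[:,:2]@R.T+t,p[:,2]]
def w2j(P): P=np.atleast_2d(P); return np.c_[(P[:,:2]-t)@R,P[:,2]]*1e3
E
python3 - <<'E'
from h import *
for h in (0,12,24):
    P=j2w([(x,30+7.5*s,222+h+5*abs(s)) for x in (65,145) for s in (0,)]+[(105,30,222+h+0)])
    print(h,((proj("scene",P)-[170,190])*3).round(),((proj("top",P)-[260,190])*3.5).round())
    P=j2w([(0,30,62+h),(0,30,62+h+8)]); print(((proj("top",P)-[260,190])*3.5).round())
im=cv2.imread('pics/scene0.png')
a=im[185:260,285:345]; cv2.imwrite('pics/sc2.png',cv2.resize(a,None,fx=8,fy=8,interpolation=cv2.INTER_CUBIC))
E
```

```text
0 [[394.  82.]
 [474. 145.]
 [433. 113.]] [[280. 185.]
 [280.  56.]
 [280. 120.]]
[[268. 319.]
 [269. 318.]]
12 [[394.  65.]
 [474. 127.]
 [433.  95.]] [[281. 182.]
 [281.  51.]
 [281. 116.]]
[[269. 317.]
 [270. 316.]]
24 [[393.  47.]
 [474. 109.]
 [433.  77.]] [[282. 179.]
 [282.  47.]
 [282. 112.]]
[[270. 315.]
 [271. 314.]]
```

View pics/sc2.png

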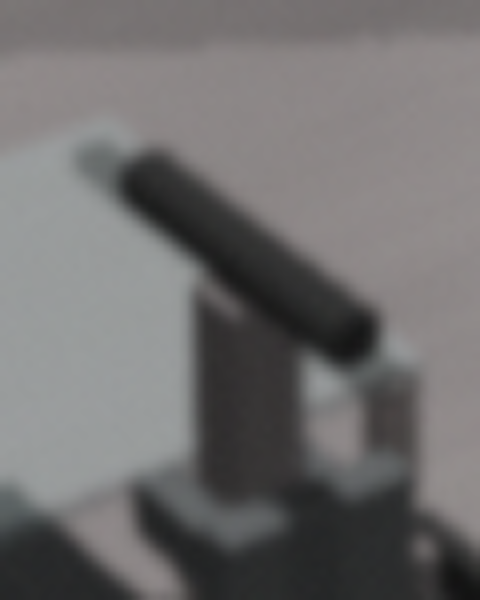

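The ram sits on tooth 2: the handle's near end is at scene px (329,227), which matches a height of about 24 mm. The carrier travel is about 21 mm. I'm moving over the handle now.

step_arm([
  [27.5,-41.5,8,0,0,2],
  [27.5,-41.5,8,0,0,2],
  [27.5,-41.5,8,0,0,2],
  [27.5,-41.5,8,0,0,2],
  [27.5,-41.5,8,0,0,2],
  [27.5,-41.5,8,0,0,2],
  [27.5,-41.5,8,0,0,2],
  [27.5,-41.5,8,0,0,2],
  [27.5,-41.5,8,0,0,2],
  [27.5,-41.5,8,0,0,2],
  [27.5,-41.5,8,0,0,2],
  [27.5,-41.5,8,0,0,2],
  [27.5,-41.5,8,0,0,2],
  [27.5,-41.5,8,0,0,2],
  [0,0,0,0,0,0],
], hand=60)

```text
clock: 2.02
eef_pos: [0.6558, -0.0482, 0.3406]
eef_rot: [-0.002, -0.009, 1.0, -0.0]
wrist_force: [-0.1, 0.3, -0.3]
grip_width: 0.06
```

```bash
cat >> h.py <<'E'
from scipy.spatial.transform import Rotation as Ro
def st():
    s=arm.read_state(); q=s['eef_rot']; r=Ro.from_quat([q[1],q[2],q[3],q[0]])
    M=r.as_matrix(); print('t',round(s['clock'],2),'tcp',(s['eef_pos']*1e3).round(1),'jig',w2j(s['eef_pos'])[0].round(1),'F',s['wrist_force'].round(1),'w',round(s['grip_width']*1e3,1))
    print('z',M[:,2].round(3),'y',M[:,1].round(3),'q',s['qpos'].round(2)); return s,r
E
python3 - <<'E'
from h import *
s,r=st(); print(j2w([128,30,229])*1e3)
cv2.imwrite('pics/w1.png',eyes.snapshot('wrist')[:,:,::-1])
E
```

```text
t 2.02 tcp [655.8 -48.2 340.6] jig [128.7  27.1 340.6] F [-0.1  0.3 -0.3] w 60.0
z [-0.003 -0.    -1.   ] y [-0.019  1.    -0.   ] q [-0.12  0.32  0.77 -0.    2.05 -1.71]
[[655.05788659 -45.30689053 229.        ]]
```

View pics/w1.png

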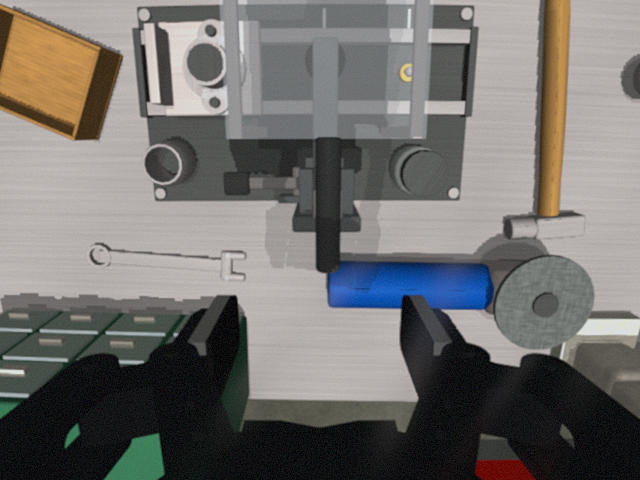

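```bash
python3 - <<'E'
from h import *
for h in (0,12,24):
    print(h,proj("wrist",j2w([(65,30,222+h),(145,30,222+h),(105,30,222+h)])).round(1))
print(proj("wrist",j2w([(140,190,12),(140,-170,12),(-70,-170,12),(105,-47,134),(67,-45,170),(67,105,170)])).round(1))
print(tri(("wrist",(327.5,204),None),("scene",(316,216.9),None)), j2w((105,30,246)))
E
```

```text
0 [[319.3 137.5]
 [319.4 259.3]
 [319.4 200.7]]
12 [[319.3 137.8]
 [319.4 264.9]
 [319.4 203.9]]
24 [[319.4 138.1]
 [319.4 271.1]
 [319.4 207.4]]
[[455.  200.9]
 [150.1 201.2]
 [131.3   6.4]
 [230.  184. ]
 [219.8 139.6]
 [418.7 139.5]]
[ 0.63065089 -0.04106563  0.2413978 ] [[ 0.63206253 -0.04576891  0.246     ]]
```

step_arm([
  [-0.5,2.5,-30,0,0,0],
  [0,2.5,-40,0,0,0],
  [0,0,-28,0,0,0],
  [0,0,-13,0,0,0],
  [0,0,0,0,0,0],
])

```text
clock: 2.7
eef_pos: [0.6534, -0.0391, 0.2319]
eef_rot: [-0.001, -0.012, 1.0, 0.0]
wrist_force: [0.4, 0.5, -1.1]
grip_width: 0.0598
```

```bash
python3 - <<'E'
from h import *
s,r=st()
a=eyes.snapshot('wrist')[:,:,::-1]
b=eyes.snapshot('scene')[150:300,240:400,::-1]
cv2.imwrite('pics/w2.png',a); cv2.imwrite('pics/s2.png',cv2.resize(b,None,fx=4,fy=4,interpolation=cv2.INTER_CUBIC))
E
```

```text
t 2.7 tcp [653.4 -39.1 231.9] jig [126.5  36.2 231.9] F [ 0.4  0.5 -1.1] w 59.8
z [-0.001  0.    -1.   ] y [-0.024  1.     0.   ] q [-0.11  0.24  1.06  0.    1.84 -1.71]
```

View pics/w2.png

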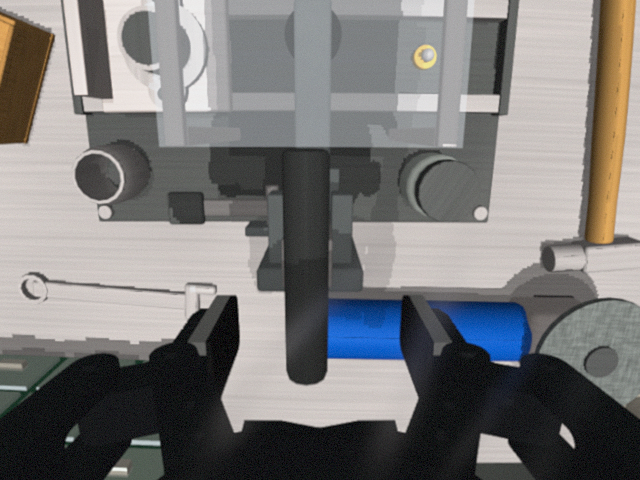

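View pics/s2.png

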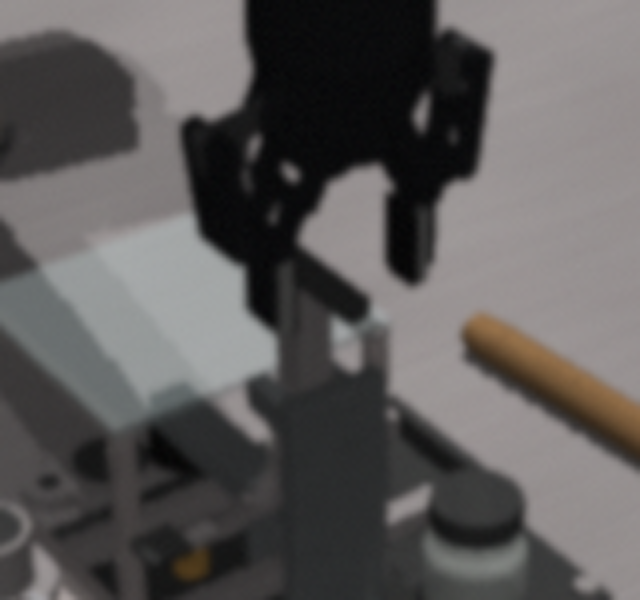

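step_arm([
  [0,-5,-2,0,0,0],
  [0,0,0,0,0,0],
])

```text
clock: 3.05
eef_pos: [0.6542, -0.0455, 0.231]
eef_rot: [0.001, -0.011, 1.0, -0.0]
wrist_force: [1.3, 0.8, 0.1]
grip_width: 0.0601
```

step_arm([
  [0,0,0,0,0,0],
  [0,0,0,0,0,0],
  [0,0,0,0,0,0],
  [0,0,0,0,0,0],
  [0,0,0,0,0,0],
], hand=0)

```text
clock: 3.68
eef_pos: [0.654, -0.0437, 0.2304]
eef_rot: [0.0, -0.012, 1.0, 0.001]
wrist_force: [0.3, 4.9, 1.7]
grip_width: 0.0131
```

step_arm([
  [0,0,5,0,0,0],
  [0,0,5,0,0,0],
  [0,0,5,0,0,0],
  [0,0,5,0,0,0],
  [0,0,5,0,0,0],
  [0,0,4,0,0,0],
  [0,0,0,0,0,0],
])

```text
clock: 4.55
eef_pos: [0.6539, -0.0437, 0.2569]
eef_rot: [-0.002, -0.012, 1.0, 0.001]
wrist_force: [0.3, 5.7, -5.7]
grip_width: 0.0128
```

```bash
python3 - <<'E'
from h import *
s,r=st()
a=eyes.snapshot('wrist')[:,:,::-1]
b=eyes.snapshot('scene')[150:300,240:400,::-1]
cv2.imwrite('pics/w3.png',a); cv2.imwrite('pics/s3.png',cv2.resize(b,None,fx=4,fy=4,interpolation=cv2.INTER_CUBIC))
E
```

```text
t 4.55 tcp [653.9 -43.7 256.9] jig [126.9  31.6 256.9] F [ 0.3  5.7 -5.7] w 12.8
z [-0.003  0.002 -1.   ] y [-0.024  1.     0.002] q [-0.12  0.26  1.    0.    1.89 -1.71]
```

View pics/w3.png

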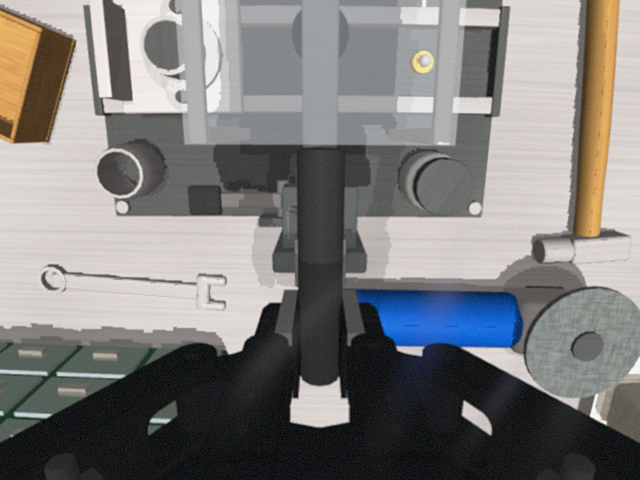

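View pics/s3.png

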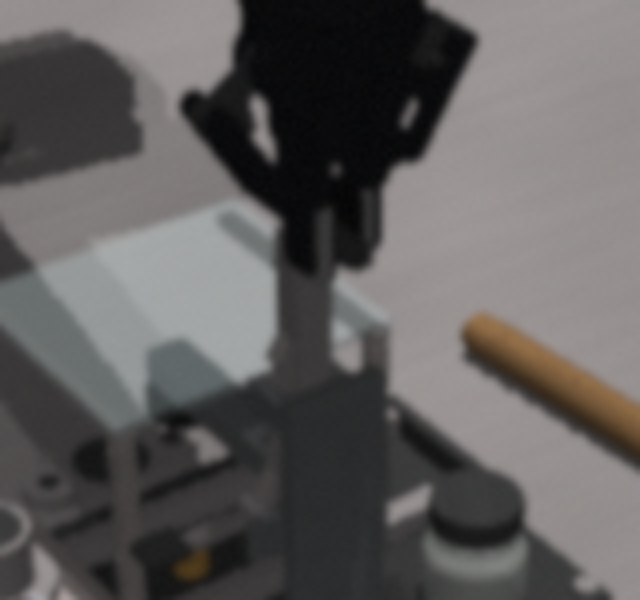

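step_arm([
  [0,0,4,0,0,0],
  [0,0,0,0,0,0],
  [0,0,-3,0,0,0],
  [0,0,-3,0,0,0],
  [0,0,0,0,0,0],
])

```text
clock: 5.28
eef_pos: [0.6539, -0.0437, 0.2551]
eef_rot: [-0.001, -0.012, 1.0, 0.001]
wrist_force: [1.3, 5.7, -6.0]
grip_width: 0.0129
```

step_arm([
  [0,0,-2,0,0,0],
  [0,0,0,0,0,0],
])

```text
clock: 5.52
eef_pos: [0.654, -0.0437, 0.2546]
eef_rot: [-0.0, -0.012, 1.0, 0.001]
wrist_force: [-0.1, 6.2, -1.3]
grip_width: 0.0128
```

The ram now hangs on the pawl near 0.048: the wrist force fell as I lowered it. Next I release and rise.

step_arm([
  [0,0,0,0,0,0],
  [0,0,0,0,0,0],
  [0,0,0,0,0,0],
], hand=50)

```text
clock: 5.9
eef_pos: [0.654, -0.0454, 0.2554]
eef_rot: [0.0, -0.011, 1.0, -0.0]
wrist_force: [-0.1, 0.6, 0.2]
grip_width: 0.0499
```

step_arm([
  [0,0,20,0,0,0],
  [0,0,40,0,0,0],
  [0,0,40,0,0,0],
  [0,0,0,0,0,0],
  [0,0,0,0,0,0],
])

```text
clock: 6.52
eef_pos: [0.6541, -0.0451, 0.3547]
eef_rot: [-0.0, -0.011, 1.0, -0.0]
wrist_force: [-0.3, -0.1, 0.0]
grip_width: 0.0503
```

```bash
python3 - <<'E'
from h import *
s,r=st()
a=eyes.snapshot('wrist')[:,:,::-1]
b=eyes.snapshot('scene')[150:300,240:400,::-1]
cv2.imwrite('pics/w4.png',a); cv2.imwrite('pics/s4.png',cv2.resize(b,None,fx=4,fy=4,interpolation=cv2.INTER_CUBIC))
for h in (24,36,48):
    print(h,proj("wrist",j2w([(65,30,222+h),(145,30,222+h)])).round(1),((proj("scene",j2w([(65,30,222+h),(145,30,222+h)]))-[240,150])*4).round(1))
print(proj("wrist",j2w([(140,190,12),(140,-170,12),(67,-45,170),(67,105,170)])).round(1))
E
```

```text
t 6.53 tcp [654.1 -45.1 354.7] jig [127.1  30.2 354.7] F [-0.3 -0.1  0. ] w 50.3
z [-0. -0. -1.] y [-0.023  1.    -0.   ] q [-0.12  0.33  0.74 -0.    2.08 -1.71]
24 [[317.3 139.9]
 [317.2 266.7]] [[244.3 222.9]
 [352.3 305.7]]
36 [[317.2 140.3]
 [317.1 272.9]] [[243.5 199. ]
 [352.3 281.1]]
48 [[317.1 140.7]
 [317.  279.7]] [[242.8 174.8]
 [352.3 256.1]]
[[450.6 200.6]
 [153.  200.2]
 [222.  140.7]
 [413.5 141.1]]
```

View pics/w4.png

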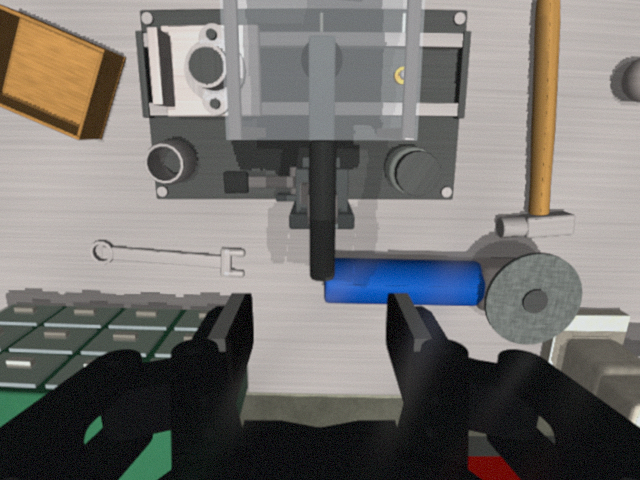

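View pics/s4.png

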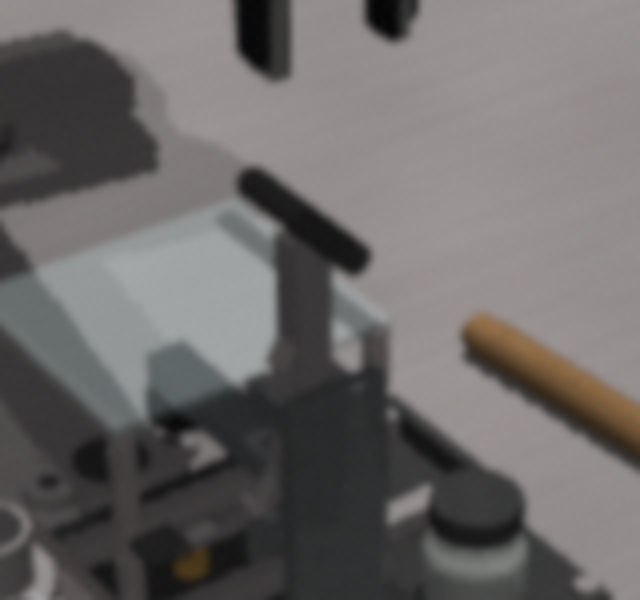

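The T-handle's near end is now at scene-crop px (358,258), matching 0.048, so the pawl holds the ram. I'll move behind the push plate with the tool leaned over and the fingers shut.

step_arm([
  [-14,-23,0,0,0,0],
  [-14,-23,0,5,0,0],
  [-14,-23,0,5,0,0],
  [-14,-23,0,5,0,0],
  [-14,-23,0,5,0,0],
  [-14,-23,0,5,0,0],
  [-14,-23,0,5,0,0],
  [-14,-23,0,5,0,0],
  [-11,-24,0,5,0,0],
  [0,0,-20,3,0,0],
  [0,0,0,0,0,0],
  [0,0,0,0,0,0],
], hand=0)

```text
clock: 8.12
eef_pos: [0.531, -0.2524, 0.3355]
eef_rot: [0.004, -0.011, 0.93, 0.366]
wrist_force: [0.4, 0.3, -0.4]
grip_width: -0.0001
```

```bash
python3 - <<'E'
from h import *
s,r=st(); print(j2w([(0,-160,66)])*1e3)
a=eyes.snapshot('wrist')[:,:,::-1]
cv2.imwrite('pics/w5.png',a)
b=eyes.snapshot('scene')[100:400,100:440,::-1]
cv2.imwrite('pics/s5.png',cv2.resize(b,None,fx=2,fy=2,interpolation=cv2.INTER_CUBIC))
# carrier from top pictures
T=onz("top",[(430,285),(492,285),(466,257),(478,313)],.05); print(w2j(T))
E
```

```text
t 8.12 tcp [ 531.  -252.4  335.5] jig [-1.000e-01 -1.746e+02  3.355e+02] F [ 0.4  0.3 -0.4] w -0.1
z [-0.001  0.682 -0.732] y [-0.023  0.731  0.681] q [-0.79  0.44  0.8   0.73  2.34 -1.98]
[[ 530.90040971 -237.83979924   66.        ]]
[[  -6.59250024 -194.47388599   50.        ]
 [  -5.86896177 -345.98947259   50.        ]
 [  61.91346352 -284.22503383   50.        ]
 [ -73.25809774 -309.37163353   50.        ]]
```

View pics/w5.png

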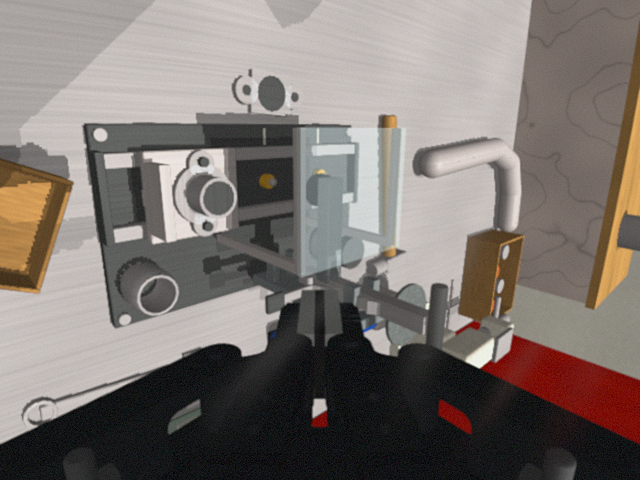

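View pics/s5.png

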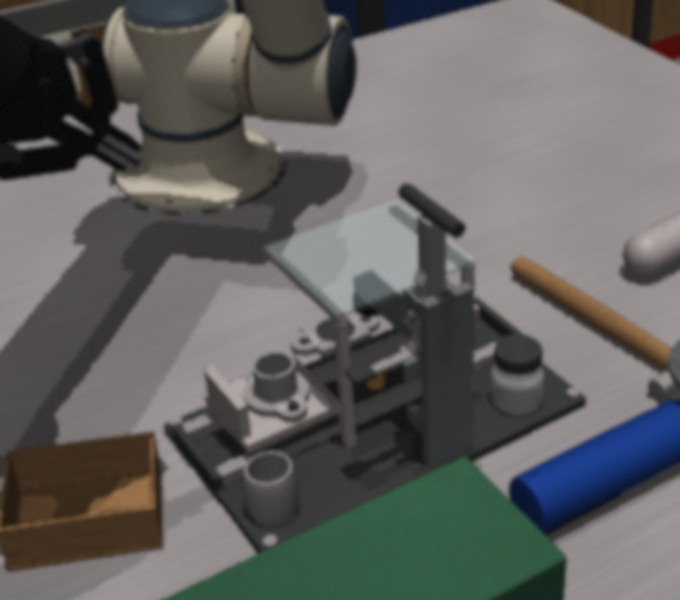

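step_arm([
  [0,2,-40,0,0,0],
  [0,2,-45,0,0,0],
  [0,2,-45,0,0,0],
  [0,2,-45,0,0,0],
  [0,0,-45,0,0,0],
  [0,0,-30,0,0,0],
  [0,0,-18,0,0,0],
  [0,0,0,0,0,0],
  [0,0,0,0,0,0],
])

```text
clock: 9.35
eef_pos: [0.5318, -0.2453, 0.0693]
eef_rot: [0.005, -0.011, 0.931, 0.366]
wrist_force: [-0.0, 0.2, 0.6]
grip_width: -0.0001
```

```bash
python3 - <<'E'
from h import *
s,r=st()
a=eyes.snapshot('wrist')[:,:,::-1]
cv2.imwrite('pics/w6.png',a)
b=eyes.snapshot('scene')[200:400,140:360,::-1]
cv2.imwrite('pics/s6.png',cv2.resize(b,None,fx=3,fy=3,interpolation=cv2.INTER_CUBIC))
E
```

```text
t 9.35 tcp [ 531.8 -245.3   69.3] jig [   0.7 -167.5   69.3] F [-0.   0.2  0.6] w -0.1
z [ 0.002  0.681 -0.733] y [-0.025  0.732  0.68 ] q [-0.78  0.48  1.22  0.55  1.96 -2.3 ]
```

View pics/w6.png

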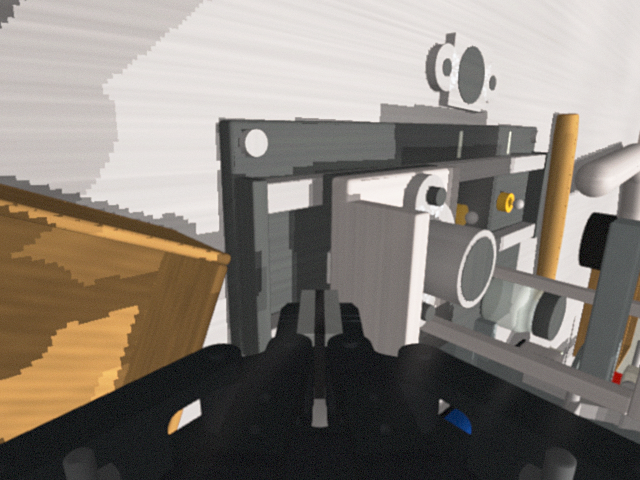

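View pics/s6.png

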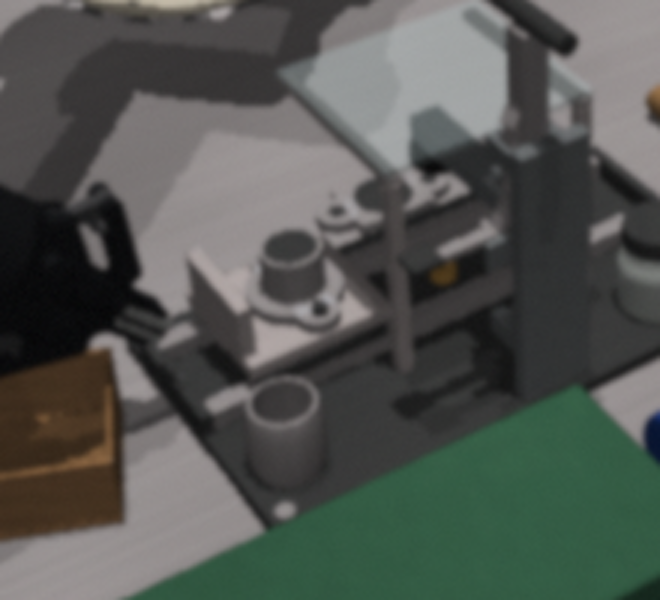

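step_arm([
  [0,10,-1,0,0,0],
  [0,8,-1,0,0,0],
  [0,6,0,0,0,0],
  [0,6,0,0,0,0],
  [0,6,0,0,0,0],
  [-0.5,6,0,0,0,0],
  [0,6,0,0,0,0],
])

```text
clock: 10.32
eef_pos: [0.5306, -0.1968, 0.0653]
eef_rot: [0.004, -0.011, 0.93, 0.366]
wrist_force: [0.8, -2.7, 0.0]
grip_width: 0.0001
```

```bash
python3 - <<'E'
from h import *
s,r=st()
b=eyes.snapshot('scene')[200:400,140:360,::-1]
cv2.imwrite('pics/s7.png',cv2.resize(b,None,fx=3,fy=3,interpolation=cv2.INTER_CUBIC))
E
```

```text
t 10.32 tcp [ 530.6 -196.8   65.3] jig [   0.5 -119.    65.3] F [ 0.8 -2.7  0. ] w 0.1
z [ 0.001  0.682 -0.732] y [-0.023  0.732  0.681] q [-0.73  0.4   1.33  0.57  1.91 -2.27]
```

View pics/s7.png

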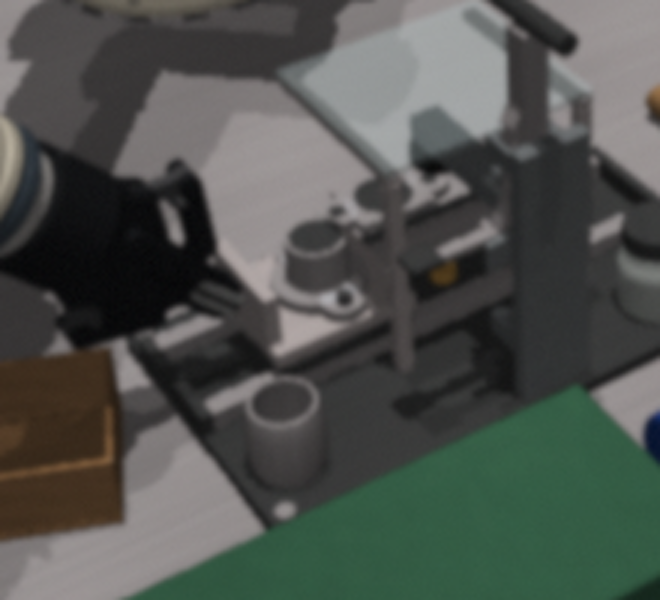

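```bash
python3 - <<'E'
from h import *
b=eyes.snapshot('top')[190:350,260:430,::-1]
cv2.imwrite('pics/t7.png',cv2.resize(b,None,fx=3.5,fy=3.5,interpolation=cv2.INTER_CUBIC))
E
```

View pics/t7.png

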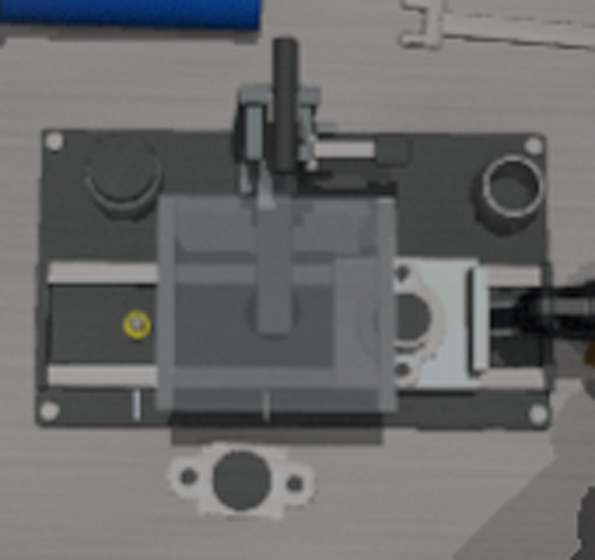

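step_arm([
  [0,9,0,0,0,0],
  [0,9,0,0,0,0],
  [-1,9,0,0,0,0],
  [0,9,0,0,0,0],
  [0,9,0,0,0,0],
  [0,9,0,0,0,0],
  [-1,9,0,0,0,0],
  [0,9,0,0,0,0],
  [0,3,0,0,0,0],
  [0,0,0,0,0,0],
])

```text
clock: 11.68
eef_pos: [0.5289, -0.122, 0.0654]
eef_rot: [0.005, -0.01, 0.931, 0.366]
wrist_force: [2.7, -3.6, 0.1]
grip_width: -0.0004
```

```bash
python3 - <<'E'
from h import *
s,r=st()
b=eyes.snapshot('top')[190:350,260:430,::-1]
cv2.imwrite('pics/t8.png',cv2.resize(b,None,fx=3.5,fy=3.5,interpolation=cv2.INTER_CUBIC))
b=eyes.snapshot('scene')[200:400,140:360,::-1]
cv2.imwrite('pics/s8.png',cv2.resize(b,None,fx=3,fy=3,interpolation=cv2.INTER_CUBIC))
for m in (0,15,25,30,35):
  print(m,((proj('top',j2w([(0,m,88),(0,m-55,86),(-45,m-55,50)]))-[260,190])*3.5).round())
E
```

```text
t 11.68 tcp [ 528.9 -122.    65.4] jig [  0.3 -44.2  65.4] F [ 2.7 -3.6  0.1] w -0.4
z [ 0.001  0.681 -0.732] y [-0.023  0.732  0.681] q [-0.64  0.28  1.47  0.6   1.84 -2.21]
0 [[315. 315.]
 [398. 316.]
 [393. 388.]]
15 [[293. 315.]
 [375. 316.]
 [370. 387.]]
25 [[278. 315.]
 [360. 316.]
 [356. 387.]]
30 [[270. 315.]
 [353. 316.]
 [348. 387.]]
35 [[263. 315.]
 [345. 316.]
 [341. 387.]]
```

View pics/t8.png

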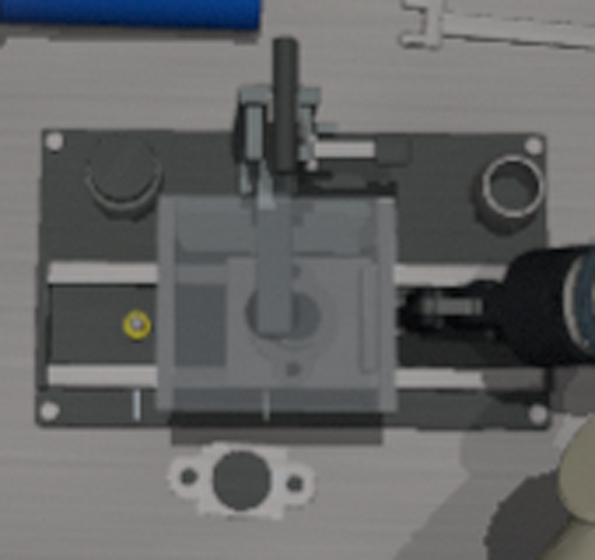

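View pics/s8.png

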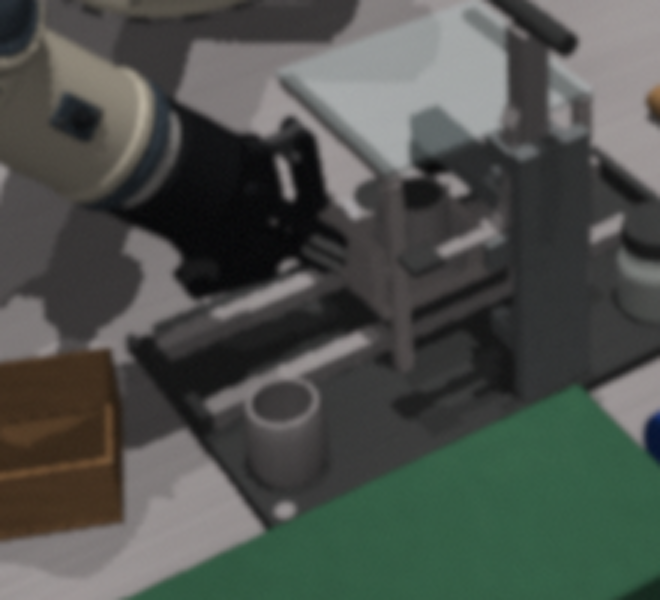

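```bash
python3 - <<'E'
from h import *
s,r=st()
tcp=s['eef_pos']; M=r.as_matrix()
z=lambda p:np.array(p)/3+np.array([140,200])
for p in [(290,120),(318,165),(325,195),(268,140),(345,205)]:
    for x in (.516,.529,.542):
        o,d=ray('scene',[z(p)]); P=o+d[0]*((x-o[0])/d[0][0]); print(p,x,w2j(P)[0].round(0),'tool',((P-tcp)@M*1e3).round(0))
E
```

```text
t 11.78 tcp [ 528.9 -122.    65.4] jig [  0.3 -44.1  65.4] F [ 2.1 -3.1  0.9] w -0.3
z [ 0.001  0.681 -0.732] y [-0.023  0.732  0.681] q [-0.64  0.29  1.47  0.6   1.84 -2.21]
(290, 120) 0.516 [-13. -61. 167.] tool [ 11.  57. -86.]
(290, 120) 0.529 [ -0. -67. 177.] tool [ -2.  59. -97.]
(290, 120) 0.542 [ 13. -73. 186.] tool [ -15.   61. -108.]
(318, 165) 0.516 [-13. -45. 127.] tool [ 12.  41. -46.]
(318, 165) 0.529 [  0. -52. 137.] tool [ -1.  43. -58.]
(318, 165) 0.542 [ 13. -58. 148.] tool [-14.  46. -69.]
(325, 195) 0.516 [-13. -43. 102.] tool [ 12.  26. -26.]
(325, 195) 0.529 [  0. -49. 113.] tool [ -1.  29. -38.]
(325, 195) 0.542 [ 13. -55. 124.] tool [-14.  31. -50.]
(268, 140) 0.516 [-13. -77. 159.] tool [ 12.  40. -91.]
(268, 140) 0.529 [ -0. -82. 168.] tool [  -1.   42. -102.]
(268, 140) 0.542 [ 13. -88. 178.] tool [ -14.   44. -112.]
(345, 205) 0.516 [-12. -29.  89.] tool [12. 27. -7.]
(345, 205) 0.529 [  1. -36. 100.] tool [ -1.  29. -19.]
(345, 205) 0.542 [ 13. -42. 111.] tool [-14.  32. -32.]
```

The gripper's upper knuckle would come close to the guard, so I'm leaning the tool about 8° more before the last few millimetres.

step_arm([
  [0,-6,0,0,0,0],
  [0,0,0,4,0,0],
  [0,0,-1,4,0,0],
  [0,2,0,1,0,0],
  [0,4,0,0,0,0],
  [0,4,0,0,0,0],
  [0,3,0,0,0,0],
  [0,0,0,0,0,0],
])

```text
clock: 12.78
eef_pos: [0.5283, -0.1155, 0.0642]
eef_rot: [0.005, -0.01, 0.9, 0.437]
wrist_force: [-1.0, -4.1, -2.8]
grip_width: 0.0001
```

```bash
python3 - <<'E'
from h import *
s,r=st()
b=eyes.snapshot('top')[190:350,260:430,::-1]
cv2.imwrite('pics/t9.png',cv2.resize(b,None,fx=3.5,fy=3.5,interpolation=cv2.INTER_CUBIC))
b=eyes.snapshot('scene')[200:400,140:360,::-1]
cv2.imwrite('pics/s9.png',cv2.resize(b,None,fx=3,fy=3,interpolation=cv2.INTER_CUBIC))
E
```

```text
t 12.78 tcp [ 528.3 -115.5   64.2] jig [ -0.2 -37.6  64.2] F [-1.  -4.1 -2.8] w 0.1
z [-0.     0.786 -0.619] y [-0.023  0.619  0.785] q [-0.68  0.37  1.45  0.7   1.91 -2.24]
```

View pics/t9.png

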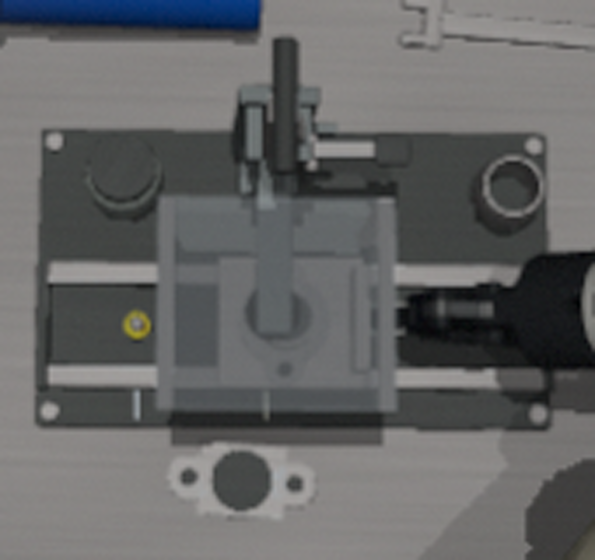

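View pics/s9.png

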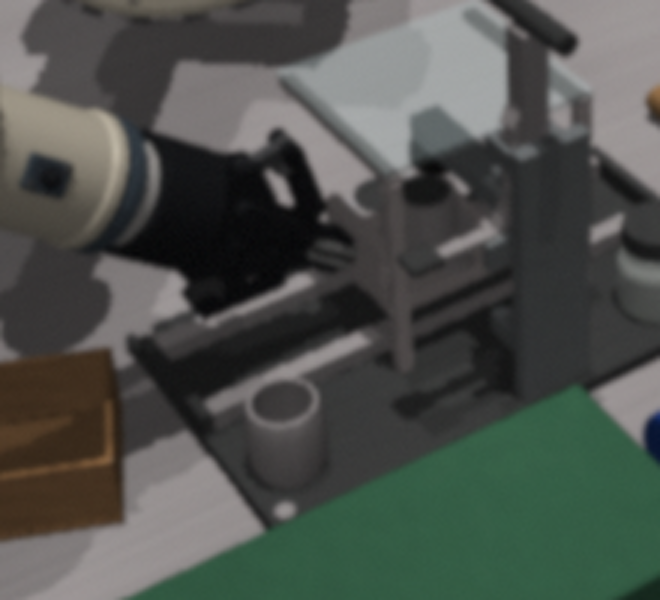

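step_arm([
  [0,3,0,0,0,0],
  [0,3,0,0,0,0],
  [0,2,0,0,0,0],
  [0,0,0,0,0,0],
])

```text
clock: 13.38
eef_pos: [0.5287, -0.1062, 0.065]
eef_rot: [0.005, -0.011, 0.899, 0.439]
wrist_force: [1.1, -0.5, 0.8]
grip_width: -0.0003
```

step_arm([
  [0,1,0,0,0,0],
  [0,0,0,0,0,0],
])

```text
clock: 13.62
eef_pos: [0.5286, -0.1056, 0.0646]
eef_rot: [0.005, -0.011, 0.899, 0.438]
wrist_force: [-0.4, -0.2, -0.3]
grip_width: 0.0002
```

```bash
python3 - <<'E'
from h import *
s,r=st()
b=eyes.snapshot('top')[190:350,260:430,::-1]
cv2.imwrite('pics/t10.png',cv2.resize(b,None,fx=3.5,fy=3.5,interpolation=cv2.INTER_CUBIC))
b=eyes.snapshot('scene')[200:320,200:360,::-1]
cv2.imwrite('pics/s10.png',cv2.resize(b,None,fx=4,fy=4,interpolation=cv2.INTER_CUBIC))
E
```

```text
t 13.62 tcp [ 528.6 -105.6   64.6] jig [  0.4 -27.7  64.6] F [-0.4 -0.2 -0.3] w 0.2
z [-0.     0.788 -0.616] y [-0.024  0.615  0.788] q [-0.67  0.36  1.47  0.71  1.9  -2.23]
```

View pics/t10.png

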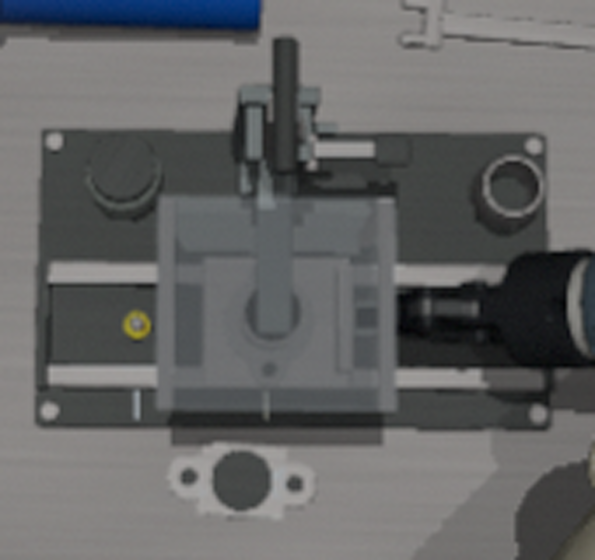

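View pics/s10.png

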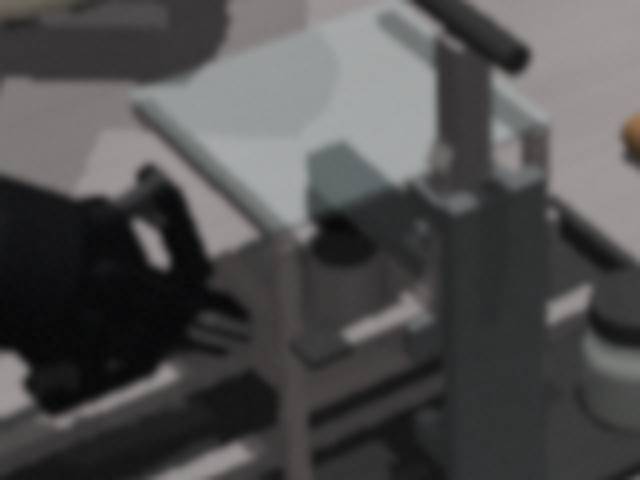

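The carrier snapped home. The force fell to zero, the stub centre is at px (272,315) and the plate edge at 353, against 270 and 353 predicted for the detent. I'm backing out now and moving to a spot above the pawl pad.

step_arm([
  [0,-20,0,0,0,0],
  [0,-25,0,0,0,0],
  [0,-15,35,-6,0,0],
  [0,-10,35,-6,0,0],
  [0,-10,35,-6,0,0],
  [0,-10,35,-6,0,0],
  [10,0,35,-6,0,0],
  [25,0,0,0,0,0],
  [35,0,0,0,0,0],
  [35,0,0,0,0,0],
  [0,0,0,0,0,0],
  [0,0,0,0,0,0],
])

```text
clock: 15.22
eef_pos: [0.633, -0.1968, 0.239]
eef_rot: [0.002, -0.011, 0.982, 0.191]
wrist_force: [0.4, 0.0, -0.5]
grip_width: -0.0001
```

```bash
python3 - <<'E'
from h import *
s,r=st(); print(j2w([(105,-47,134),(105,-44,160)])*1e3)
b=eyes.snapshot('top')[190:350,260:430,::-1]
cv2.imwrite('pics/t11.png',cv2.resize(b,None,fx=3.5,fy=3.5,interpolation=cv2.INTER_CUBIC))
b=eyes.snapshot('scene')[160:320,200:400,::-1]
cv2.imwrite('pics/s11.png',cv2.resize(b,None,fx=3.5,fy=3.5,interpolation=cv2.INTER_CUBIC))
cv2.imwrite('pics/w11.png',eyes.snapshot('wrist')[:,:,::-1])
print(proj("wrist",j2w([(105,-47,134)])))
print((proj("scene",j2w([(105,-47,134)]))-[200,160])*3.5)
E
```

```text
t 15.22 tcp [ 633.  -196.8  239. ] jig [ 102.9 -121.   239. ] F [ 0.4  0.  -0.5] w -0.1
z [-0.001  0.375 -0.927] y [-0.022  0.927  0.375] q [-0.52  0.4   0.9   0.37  2.01 -1.98]
[[ 633.60929346 -122.75337433  134.        ]
 [ 633.54902986 -119.75397968  160.        ]]
[[359.95879286 233.98555573]]
[[274.49722467 436.06876914]]
```

View pics/w11.png

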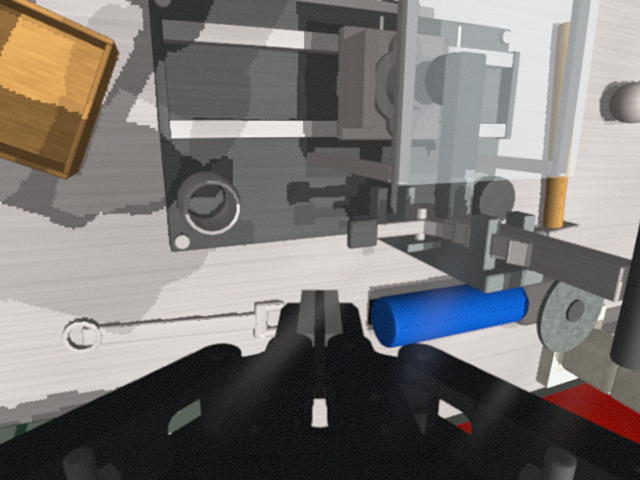

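View pics/s11.png

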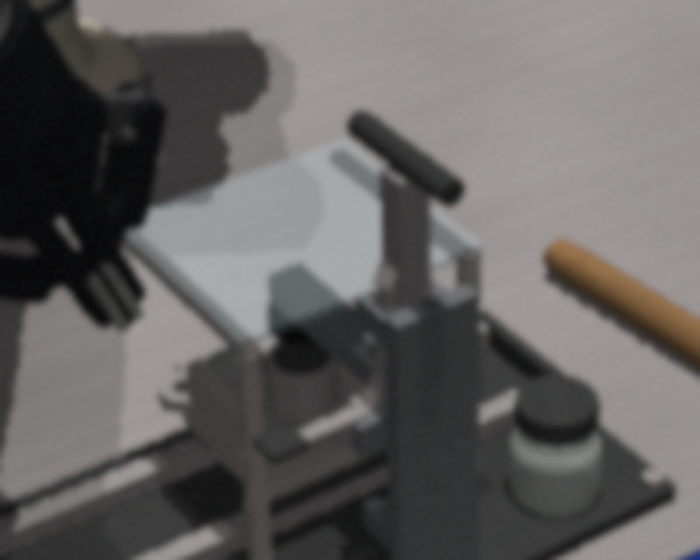

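View pics/t11.png

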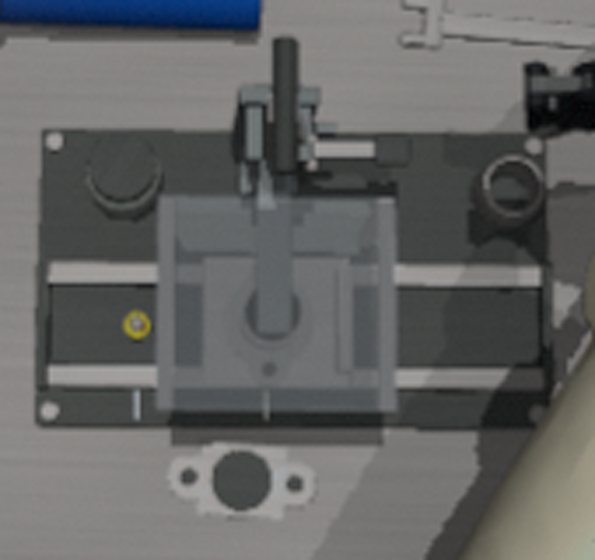

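The wrist view shows the dark thumb pad at px (362,234), against (360,234) predicted.

step_arm([
  [0.5,25,-15,0,0,0],
  [0.5,25,-25,0,0,0],
  [0,20,-25,0,0,0],
  [0,7,-20,0,0,0],
  [0,0,-5,0,0,0],
  [0,0,0,0,0,0],
  [0,0,0,0,0,0],
])

```text
clock: 16.25
eef_pos: [0.6348, -0.1197, 0.1508]
eef_rot: [0.003, -0.011, 0.982, 0.19]
wrist_force: [0.1, 0.5, 0.1]
grip_width: 0.0004
```

```bash
python3 - <<'E'
from h import *
s,r=st()
b=eyes.snapshot('scene')[160:320,200:400,::-1]
cv2.imwrite('pics/s12.png',cv2.resize(b,None,fx=3.5,fy=3.5,interpolation=cv2.INTER_CUBIC))
cv2.imwrite('pics/w12.png',eyes.snapshot('wrist')[:,:,::-1])
print(proj("wrist",j2w([(105,-47,134)])))
E
```

```text
t 16.25 tcp [ 634.8 -119.7  150.8] jig [106.3 -44.  150.8] F [0.1 0.5 0.1] w 0.4
z [ 0.002  0.374 -0.928] y [-0.023  0.927  0.374] q [-0.42  0.31  1.17  0.36  1.81 -1.95]
[[295.06462228 294.13327122]]
```

View pics/w12.png

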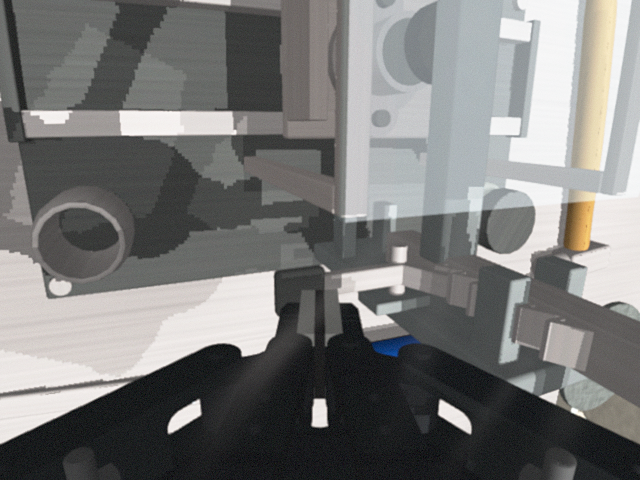

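View pics/s12.png

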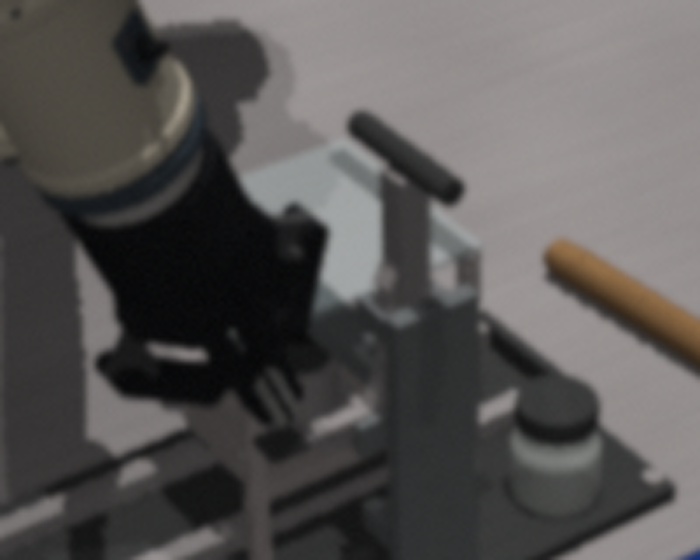

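step_arm([
  [0,-1,-6,0,0,0],
  [0,0,-5,0,0,0],
  [0,0,-4,0,0,0],
  [0,0,0,0,0,0],
])

```text
clock: 16.85
eef_pos: [0.6344, -0.1201, 0.134]
eef_rot: [0.002, -0.011, 0.982, 0.191]
wrist_force: [-0.5, -1.2, -0.3]
grip_width: 0.0002
```

step_arm([
  [0,0,-4,0,0,0],
  [0,0,-3,0,0,0],
  [0,0,0,0,0,0],
])

```text
clock: 17.23
eef_pos: [0.6344, -0.1197, 0.1267]
eef_rot: [0.002, -0.011, 0.982, 0.191]
wrist_force: [0.4, -0.6, 0.8]
grip_width: 0.0002
```

```bash
python3 - <<'E'
from h import *
s,r=st()
b=eyes.snapshot('scene')[200:320,220:360,::-1]
cv2.imwrite('pics/s13.png',cv2.resize(b,None,fx=5,fy=5,interpolation=cv2.INTER_CUBIC))
cv2.imwrite('pics/w13.png',eyes.snapshot('wrist')[:,:,::-1])
print(proj("wrist",j2w([(105,-47,134)])))
E
```

```text
t 17.23 tcp [ 634.4 -119.7  126.7] jig [105.9 -44.  126.7] F [ 0.4 -0.6  0.8] w 0.2
z [-0.     0.375 -0.927] y [-0.023  0.927  0.375] q [-0.42  0.32  1.2   0.36  1.77 -1.97]
[[316.11881817 319.37616611]]
```

View pics/w13.png

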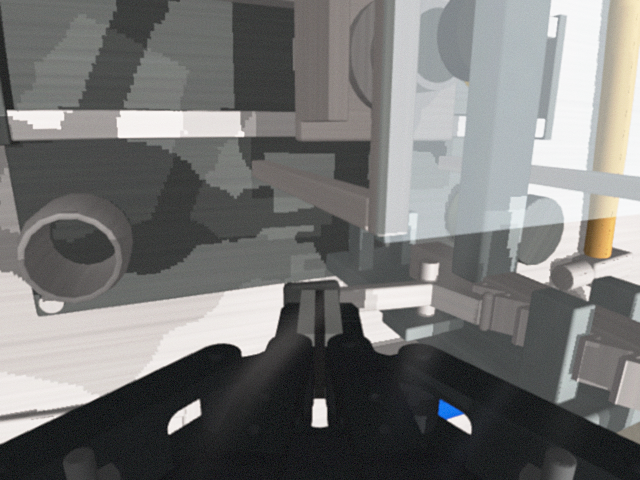

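View pics/s13.png

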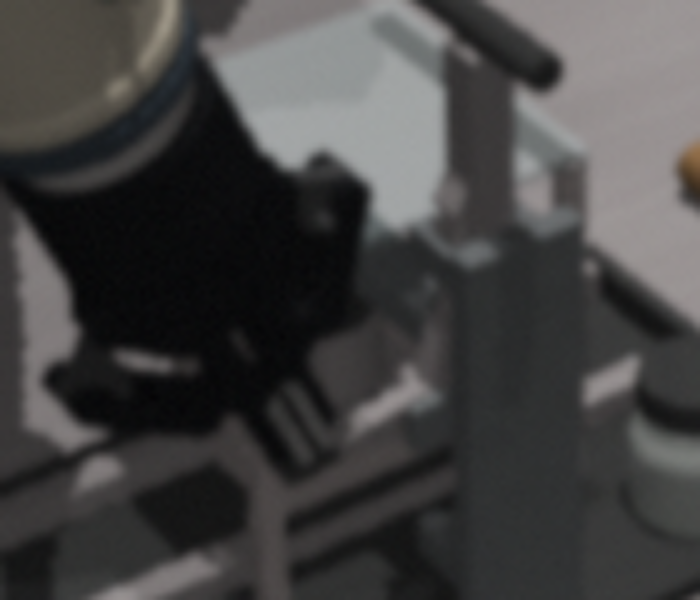

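step_arm([
  [0,0,-4,0,0,0],
  [0,0,0,0,0,0],
])

```text
clock: 17.58
eef_pos: [0.6344, -0.1195, 0.1228]
eef_rot: [0.002, -0.011, 0.981, 0.191]
wrist_force: [-0.3, -0.8, 1.2]
grip_width: 0.0002
```

step_arm([
  [0,0,-3,0,0,0],
  [0,0,0,0,0,0],
  [0,0,0,0,0,0],
])

```text
clock: 17.95
eef_pos: [0.6345, -0.1198, 0.1204]
eef_rot: [0.002, -0.011, 0.982, 0.191]
wrist_force: [-0.1, 0.8, 1.5]
grip_width: 0.0002
```

```bash
python3 - <<'E'
from h import *
s,r=st()
b=eyes.snapshot('scene')[200:320,220:360,::-1]
cv2.imwrite('pics/s14.png',cv2.resize(b,None,fx=5,fy=5,interpolation=cv2.INTER_CUBIC))
cv2.imwrite('pics/w14.png',eyes.snapshot('wrist')[:,:,::-1])
E
```

```text
t 17.95 tcp [ 634.5 -119.8  120.4] jig [106.  -44.1 120.4] F [-0.1  0.8  1.5] w 0.2
z [ 0.     0.375 -0.927] y [-0.023  0.927  0.375] q [-0.42  0.32  1.21  0.36  1.76 -1.97]
```

View pics/w14.png

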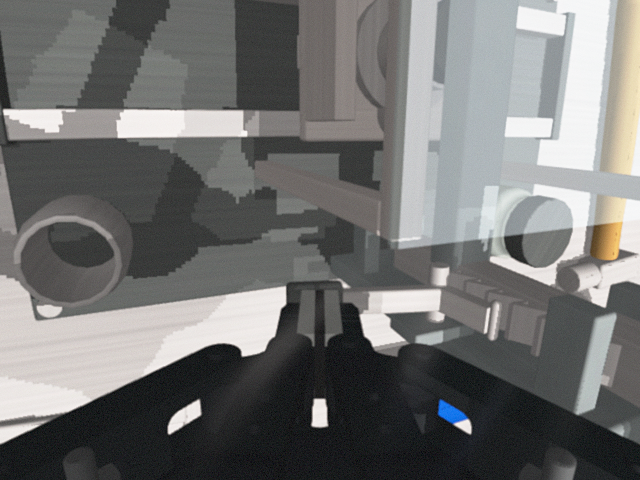

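View pics/s14.png

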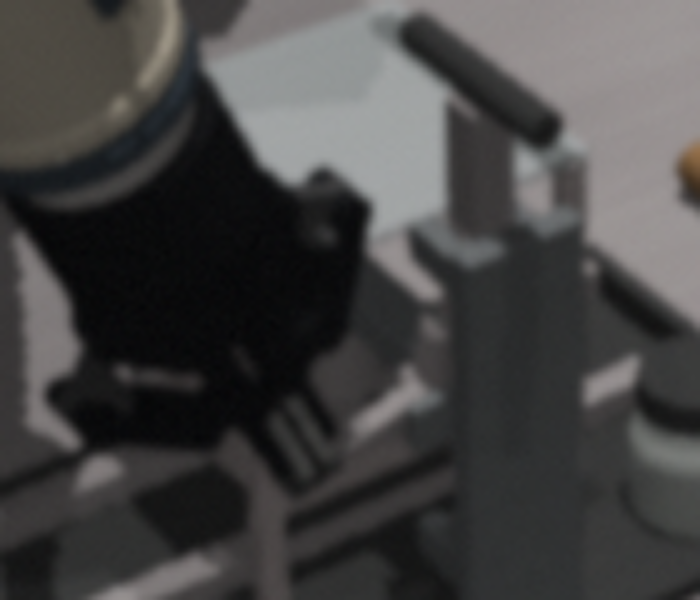

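The ram has come down: the T-handle end moved from (550,65) to about (545,128) in the crop. I'll hold briefly, then lift away.

step_arm([
  [0,0,0,0,0,0],
  [0,0,0,0,0,0],
  [0,0,10,0,0,0],
  [0,0,20,0,0,0],
  [0,-10,25,0,0,0],
  [0,-30,35,0,0,0],
  [0,-40,30,0,0,0],
  [0,-50,20,0,0,0],
  [0,-40,10,0,0,0],
  [0,0,0,0,0,0],
  [0,0,0,0,0,0],
])

```text
clock: 19.42
eef_pos: [0.6345, -0.2896, 0.2708]
eef_rot: [0.002, -0.011, 0.982, 0.191]
wrist_force: [0.9, 0.5, -0.2]
grip_width: -0.0003
```

```bash
python3 - <<'E'
from h import *
s,r=st()
im=eyes.snapshot('scene')
cv2.imwrite('pics/s15f.png',im[:,:,::-1])
b=im[190:310,220:360,::-1]
cv2.imwrite('pics/s15.png',cv2.resize(b,None,fx=5,fy=5,interpolation=cv2.INTER_CUBIC))
b=eyes.snapshot('top'); cv2.imwrite('pics/t15f.png',b[:,:,::-1]); b=b[190:350,260:430,::-1]
cv2.imwrite('pics/t15.png',cv2.resize(b,None,fx=3.5,fy=3.5,interpolation=cv2.INTER_CUBIC))
for h in (12,24,26,36,48): print(h,((proj("scene",j2w([(65,30,222+h),(145,30,222+h)]))-[220,190])*5).round())
E
```

```text
t 19.43 tcp [ 634.5 -289.6  270.8] jig [ 102.5 -213.9  270.8] F [ 0.9  0.5 -0.2] w -0.3
z [ 0.     0.375 -0.927] y [-0.023  0.927  0.375] q [-0.63  0.58  0.61  0.37  2.15 -2.05]
12 [[406. 108.]
 [540. 212.]]
24 [[405.  79.]
 [540. 182.]]
26 [[405.  74.]
 [540. 177.]]
36 [[404.  49.]
 [540. 151.]]
48 [[403.  18.]
 [540. 120.]]
```

View pics/s15.png

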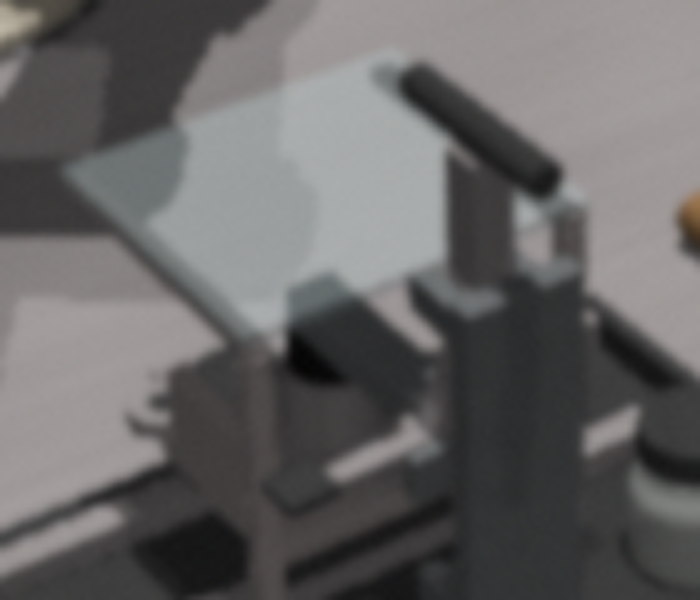

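View pics/t15.png

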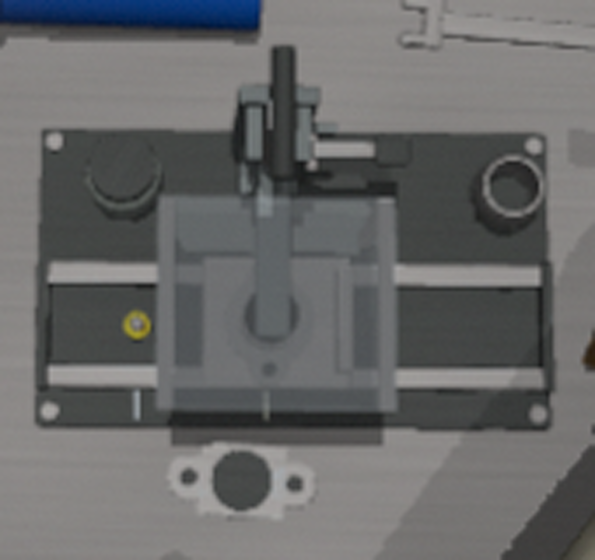

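View pics/t15f.png

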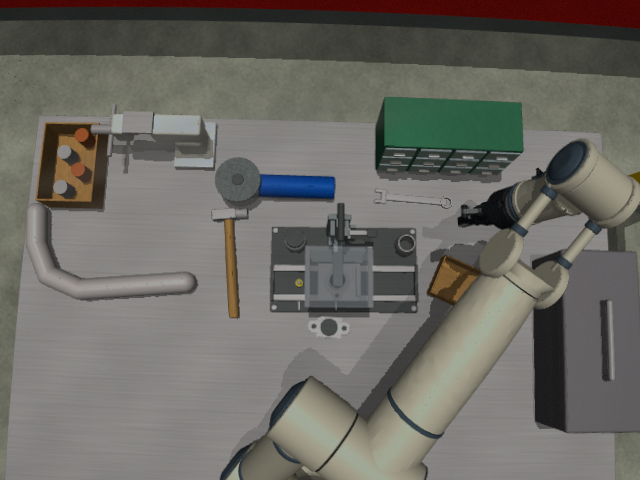

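```bash
python3 - <<'E'
from station import job,arm
print(arm.read_state()['clock']); print(job.hand_in())
E
```

```text
19.525
the job is handed in; nothing more can be done
None
```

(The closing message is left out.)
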